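Set up the pasta sheeter

ROBOT

A 6-joint arm with a two-finger parallel gripper is mounted at the origin on the work surface. World frame = base frame: x ahead of the robot, y to its left, z up, the work surface at z = 0. Lengths are in mm, angles in rad, forces in N, time in s.
With the tool pointing down it reaches from about 350 to 875 mm from the base axis. Payload 15.5 kg.
Tool frame: the origin (TCP) lies at the very end of the fingers, on their centre line; the grasp point (between the pads) lies 19 mm behind it; z points along the fingers, y is the line along which they close (so a half turn about z gives the same grasp; the last joint's range is limited). The gripper opens to 85 mm and grips with 20 to 120 N. Pads are 22 mm wide; open, the fingers measure 114 mm over their backs; the gripper's body (76 mm by 85 mm) begins 54 mm behind the grasp point. The pads swing forward as they close: fully open they stand 13 mm farther back than shut.
Start: joints at [-1.313, 0.494, 1.345, -0, 1.302, -0.096], TCP at [215.955, -586.506, 231.277] pointing down, gripper open.
Joint ranges: [-2.91, 2.91], [-0.82, 2.16], [0.22, 2.67], [-1.22, 4.37], [0.12, 2.79], [-3.08, 3.08]. Speed limits (rad/s): [1.89, 1.89, 2.57, 3.01, 3.01, 3.01].

INTERFACE

Orientations are given as a 3x3 rotation matrix whose columns are the frame's x, y, z axes.
In Python, from bench import bot, vision, ticket gives the robot as it stands. The module is installed in compiled form; this text tells all that it offers.
- The arm moves only by the tool move_arm, never from a script. Its argument "increments" is a list of rows, each a list of 2 entries, a list of its own where there are three numbers: the shift along the tool's x, y, z in mm, then the turn, a rotation vector about the tool's x, y, z in degrees. In form: [[[x, y, z], [rx, ry, rz]], ...]. A call has 1 to 20 rows; each row is the pose to reach, as a shift and turn from the pose commanded when the call began, along the tool's axes at that moment; what a row does not reach only later rows make up. A row lasts 1/10 s, in which the tool goes at most 50 mm and 8.59 degrees, less where a joint would pass 70% of its speed; a pose out of reach is approached as far as the arm can. A call with a gripper value outside its range is refused whole. "hand" is the finger opening in mm, from 0 to 85.4, set as the call begins (left out, the last holds). The fingers move at their own pace and stop on an object; "grip_force" is the grip in N (left out, the last holds). Time passes only in rows, so rows that repeat a pose let the fingers close. It gives the time, the measured TCP pose, the force, the opening and the grip force at its end, in the units of the state.
- bot.observe(): the state, without advancing time (a new reading comes with each control period).
- vision.camera(name): name is "scene" or "top"; returns (picture, depth): 420x560x3 uint8, red, green, blue; 420x560 float32, mm along the optical axis (not along the pixel's ray), 0 where there is no reading.
- vision.calibration(name): a dict with "fx", "fy", "cx", "cy" (pixels), "k1" (the pictures are not rectified: a ray, as slopes to the right and down, at radius r is drawn at 1 + k1 r^2 times it, then the intrinsics apply), "rvec" (rotation vector, rad) and "tvec" (3), from world to camera coordinates, as OpenCV has them. Camera axes: x right, y down, z forward; pixel columns grow to the right and rows downward; lengths in mm; the calibration is good to about 2 mm. A picture is of the moment at which its call begins. calibration takes no time and is no camera call.
- ticket.finish_job(): hands the job in; it is judged then, once.
Trained networks look in the newest picture that a camera, given by its name, has taken for a name from the list of things; names that differ only in an ending like _2 or _b are one class to them, and where a whole thing is asked for, a point or a joint stands for the part that bears it (a point fixed in the world has none). Each returns a list of dicts, best first, with "confidence" (0 to 1); they miss things now and then, are a little off and sometimes report something else, mostly with a low value. They report only what shows in the picture. A call takes as long as a camera call. They do not tell look-alikes from the thing itself.
- vision.outline_of(camera, thing): "mask" (420x560 bool, what is visible of it) and "bbox" ([left, top, right, bottom] in pixels, round what is visible of it).
The state is a dict: "time_s": time; "joints": joint angles; "joint_vel": joint speeds; "effort": joint torques, N m; "position": TCP position; "ee_rot": TCP orientation; "force": force on the tool from outside, world axes, zero at the start; "torque": the same for the moment, N m; "width": opening from 0.0 (shut) to 1.0 (fully open); "finger_force": force on a finger pad.
Only numpy, scipy, OpenCV 4.12 (cv2) and the standard library are available. Lean on these libraries where they do the work, as an engineer would, in place of code of your own. Each camera call takes 0.05 s, during which the arm holds its last target. There are 200 camera calls.

TASK

Pick up the upright grooved roller and lay it gently on its side across both V-shaped saddles of the cradle at the front of the pasta sheeter, centred between them. Then lift the black-knobbed gear lever over to the notch marked with the red dot and let it drop fully home; the notch is hidden under the drum lid and only roughly below its dot, so feel for it and do not force the lever. Leave everything else on the table undisturbed.

Things in the scene. Friction and masses are not known exactly. Their poses are not given: they have to be found in the camera images.
- sheeter: Pasta sheeter, fixed, placed differently each time. Origin on the table at the lever's vertical pivot, z up, -x out of its front (to the robot). White base 12 mm thick; steel housing behind (x 70 to 200, y +-160, up to 210 mm tall). Round grey gear drum, radius 95 mm about the origin, its blue lid at heights 88 to 93 mm and a grey dust shield round it hide the notches.
- rail (a point): Middle of the curved steel guard rail (12 mm thick, its axis 188 mm high) that runs at 149 mm radius about the pivot, right above the knob's whole sweep. An upright gripper would strike it when taking the knob: the tool must lean about 25 to 40 degrees, its body further out from the pivot than its tips.
- cradle (a point): Where the roller's centre must lie: 75 mm high, 300 mm in front (-x) of the sheeter's origin; the roller lies along the sheeter's y. Two aluminium 90 degree V saddles, 12 mm thick, stand 42 mm either side of this point along y (72 mm free between), V mouth 54 mm wide, arm ends 77 mm high; the base between them is 12 mm high.
- roller: Brass roller with dark grooves, diameter 36 mm, length 110 mm, about 0.3 kg, standing on end on the table to the left. Origin at the centre of its lower end, z along its length. Both ends are alike.
- roller_center (a point): Centre of the roller, halfway along its axis.
- knob (a point): Centre of the black ball knob (diameter 30 mm) on a thin stem at the lever's outer end, 145 mm from the pivot axis. The steel arm below is 14 mm wide, its top 30 mm under the knob centre.
- pointer (a point): Point on the lever arm 85 mm from the pivot axis (the same radius as the dots), on the line from the pivot to the knob.
- lever: The gear lever; origin on the pivot axis, -x along its arm to the knob. It turns about the vertical pivot and lifts straight up, at most 22 mm, against a spring (about 5 N with its weight). At the start it is parked to the sheeter's -y side, riding on the plain rim, knob centre 100 mm high. Home in a notch the knob is 91 mm high. To pass over a notch keep it lifted by 3 mm or more.
- mark_red: Red dot, 16 mm across, 3 mm thick, on the drum lid, 85 mm from the pivot; origin at its underside. The red notch lies about this way from the pivot, up to 0.09 rad to either side. There are three notches about 0.33 rad apart, each with 2 mm of play either side of the lever's key (75 mm from the pivot). Red and white dots change places.
- mark_white_a: White dot, same size, marking another notch, not wanted.
- mark_white_b: White dot, same size, marking another notch, not wanted.
- pepper_mill: Dark wooden pepper mill, 56 mm across, 155 mm tall, standing near the roller, origin under its foot. Bystander.
- ramekin: Blue glazed ramekin, 84 mm across, 45 mm tall, on the turntable. Bystander.
- tumbler: Clear glass tumbler, 68 mm across, 90 mm tall, on the turntable. Bystander.
- stamp: Steel pasta stamp, 52 mm across, 80 mm tall, on the turntable. Bystander.
- rolling_pin: Thin beech rolling pin, 28 mm thick, 330 mm long along its x, lying on the chestnut board. Bystander.
- brush: Orange silicone brush lying on the chestnut board. Bystander.
Not all that is in view belongs to the job. Of the things like the roller, leave any that is blue; of the rest the smaller one is meant.

How it is judged (in metres and radians):
On the way, in this order (a step that is already met when the one before it is completed fails the run):
1. the roller lies released and still on its side in both saddles of the cradle (x of roller_center in the frame of cradle between -0.006 and 0.006 m and y of roller_center in the frame of cradle between -0.012 and 0.012 m and z of roller_center in the frame of cradle between -0.005 and 0.005 m and angle between the z axis of roller and the y axis of sheeter, either way round below 0.12 rad and contact force between the fingers and roller below 0.1 N and linear speed of roller below 0.02 m/s), for 0.2 s.
2. the lever has dropped home in the red-marked notch and is released (z of knob in the frame of sheeter below 0.0935 m and horizontal distance between pointer and mark_red below 0.015 m and contact force between the fingers and lever below 0.1 N and linear speed of lever below 0.02 m/s), for 0.2 s.
At the end, for the whole second after the job is handed in: Roller at rest in the cradle: within 0.12 rad of its line, centre within 6 mm across, 12 mm along, 5 mm in height of the cradle point. Lever at rest, home in the red notch: knob centre below 93.5 mm, pointer within 15 mm of the red dot. Fingers touch neither (all of step 1 and all of step 2).
It fails at once if the roller is dropped or rammed into the sheeter (over 60 N) (contact force between roller and sheeter above 60 N).
It fails at once if the lever is forced against the notches (over 80 N at its key, about 40 N at the knob) (contact force between lever_c0 and anything else above 80 N).
It fails at once if a bystander is moved by more than 30 mm (distance of any of ramekin, tumbler, stamp, rolling_pin, brush, pepper_mill from where it was at the start of the episode above 0.03 m).
It also fails if it takes over 51 s, if anything falls off the work surface, if the arm or the gripper's body presses on something with over 40 N, if the wrist force passes 120 N, or if a joint passes its speed limit or range.

## Working session

There is one attempt and no reset: what is moved stays moved. The work goes in short steps, Python scripts to look and compute and a tool call to move; the robot and the scene stay as the last step left them, time stands still between calls to the robot, and variables do not carry over. Pictures are saved under pics/ and viewed, at most 10 in all, crops included, and the job is handed in when it is done.

Besides the shell and the picture viewer there is one more tool, called after "Call:" in YAML: its name, and indented under it one key for each argument. move_arm: Moves the arm, as the interface text tells. Its arguments: {"type":"object","properties":{"increments":{"type":"array"},"hand":{"type":"number"},"grip_force":{"type":"number"}},"required":["increments"]}

```bash
mkdir -p pics; cat > h.py <<'E'
import numpy as np, cv2
from bench import bot, vision, ticket
def cal(n):
    c=vision.calibration(n); R=cv2.Rodrigues(np.array(c['rvec'],float))[0]; return c,R,np.array(c['tvec'],float).ravel()
def cloud(n,depth):
    c,R,t=cal(n); h,w=depth.shape
    K=np.array([[c['fx'],0,c['cx']],[0,c['fy'],c['cy']],[0,0,1.]])
    u,v=np.meshgrid(np.arange(w),np.arange(h))
    p=cv2.undistortPoints(np.stack([u,v],-1).reshape(-1,1,2).astype(float),K,np.array([c['k1'],0,0,0,0.])).reshape(h,w,2)
    P=np.dstack([p[...,0]*depth,p[...,1]*depth,depth])
    W=(P-t)@R
    W[depth<=0]=np.nan
    return W
def save(n,img): cv2.imwrite('pics/'+n+'.png',img[...,::-1])
E
python3 - <<'E'
from h import *
for n in('scene','top'):
    im,d=vision.camera(n); save(n+'0',im); np.savez(n+'0.npz',im=im,d=d)
    W=cloud(n,d); c,R,t=cal(n); print(n,'cam',-R.T@t,c['k1'],c['fx'])
    for th in['sheeter','roller','knob','rail','lever','mark_red','mark_white_a','pepper_mill','ramekin','tumbler','stamp','rolling_pin','brush']:
        for o in vision.outline_of(n,th):
            m=o['mask']; print(th,round(o['confidence'],2),np.array(o['bbox']).round(),m.sum(),np.nanmedian(W[m],0).round(),np.nanpercentile(W[m][:,2],95).round() if m.any() else '')
E
```

```text
scene cam [1001.50652081 -710.61683579 1058.8429117 ] 0.005216984546776671 426.9259268481746
sheeter 0.87 [277. 145. 485. 307.] 15951 [877.  10.  94.] 200.0
roller 0.73 [376. 121. 398. 167.] 547 [696. 282. 106.] 153.0
roller 0.64 [354. 142. 368. 170.] 282 [657. 223.  60.] 110.0
roller 0.55 [348. 124. 360. 150.] 316 [587. 285.  70.] 111.0
roller 0.37 [152. 287. 174. 308.] 352 [ 484. -510.   64.] 120.0
knob 0.63 [330. 199. 344. 211.] 184 [693. -20.  75.] 114.0
knob 0.39 [351. 118. 362. 149.] 340 [586. 286.  68.] 111.0
rail 0.97 [277. 146. 486. 303.] 15698 [879.   9.  94.] 200.0
rail 0.49 [151. 284. 175. 309.] 408 [ 483. -509.   64.] 122.0
lever 0.64 [328. 200. 346. 214.] 172 [694. -20.  94.] 114.0
pepper_mill 0.84 [317.  94. 333. 135.] 517 [452. 313.  76.] 147.0
ramekin 0.92 [172. 251. 208. 283.] 820 [ 473. -391.   64.] 90.0
ramekin 0.31 [226. 292. 283. 351.] 923 [ 678. -404.   38.] 42.0
tumbler 0.7 [138. 238. 168. 276.] 829 [ 392. -438.  102.] 134.0
stamp 0.81 [149. 281. 174. 309.] 444 [ 482. -509.   63.] 122.0
stamp 0.64 [225. 289. 282. 348.] 929 [ 677. -404.   38.] 42.0
rolling_pin 
[... 393 characters left out ...]
5.0
roller 0.47 [163. 192. 182. 204.] 214 [650. 227. 104.] 114.0
rail 0.58 [167.  70. 284. 254.] 14247 [827.  58.  93.] 200.0
lever 0.65 [243. 174. 256. 188.] 89 [688. -18. 109.] 117.0
mark_white_a 0.15 [358. 155. 379. 215.] 626 [ 674. -401.   38.] 44.0
pepper_mill 0.57 [128. 253. 156. 272.] 339 [444. 314.  98.] 151.0
ramekin 0.85 [361. 237. 388. 265.] 572 [ 485. -403.   54.] 91.0
tumbler 0.64 [371. 270. 398. 294.] 452 [ 393. -447.   83.] 136.0
stamp 0.6 [393. 243. 412. 257.] 246 [ 478. -497.   64.] 123.0
stamp 0.55 [128. 254. 154. 273.] 298 [444. 313.  87.] 149.0
rolling_pin 0.87 [430. 215. 444. 314.] 829 [ 450. -618.   44.] 51.0
brush 0.91 [358. 156. 376. 216.] 591 [ 673. -400.   38.] 44.0
```

```bash
python3 - <<'E'
from h import *
a=np.load('top0.npz')['im'];b=np.load('scene0.npz')['im']
save('crop1',np.vstack([cv2.resize(a[60:280,110:310],None,fx=2.6,fy=2.6,interpolation=2)]))
save('crop2',cv2.resize(b[85:320,265:495],None,fx=2.5,fy=2.5,interpolation=2))
E
```

```text
(no output)
```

View pics/crop1.png

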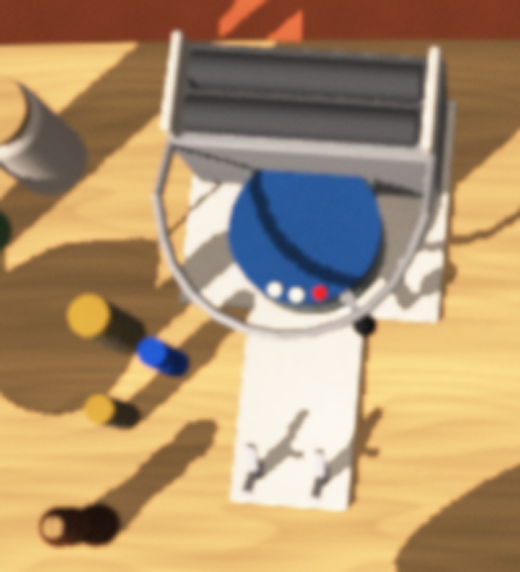

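View pics/crop2.png

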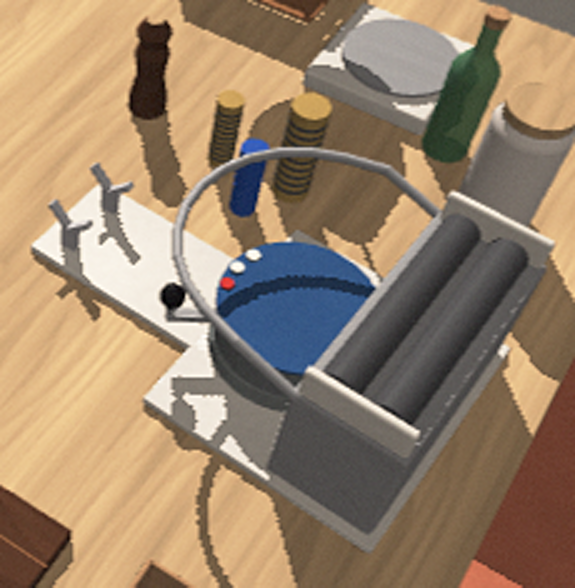

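Candidates for the roller in the top picture: the large brass one at (143,181), the blue one at (168,197), and the small brass one at (148,217). By the description I take the small brass one, which is at scene (356,137). The crops also show the red dot nearest the knob at about top (233,173), the white dots further toward +y, and the saddles at top (207,238) and (233,240).

```bash
cat > fit.py <<'E'
from h import *
from scipy.optimize import least_squares
def run(tag):
  for n in('scene','top'):
    z=np.load(f'{n}{tag}.npz'); im=z['im'].astype(int); W=cloud(n,z['d']); r,g,b=im[...,0],im[...,1],im[...,2]
    reg=(W[...,0]>400)&(W[...,0]<1100)&(W[...,1]>-200)&(W[...,1]<260)
    lid=reg&(W[...,2]>82)&(W[...,2]<103)&(b>r+30)&(b>g+20)&(W[...,0]>650)&(W[...,1]<190)
    lid=cv2.morphologyEx(lid.astype(np.uint8),cv2.MORPH_OPEN,np.ones((3,3)))>0
    P=W[lid][:,:2]; z0=np.median(W[lid][:,2])
    hull=cv2.convexHull(P.astype(np.float32)).reshape(-1,2)
    # maximise: smallest-violation circle radius 95 (front side hull points only)
    f=least_squares(lambda c:np.hypot(*(hull-c).T)-94.,P.mean(0),loss='soft_l1',f_scale=1.5)
    print(n,'lid z',z0,'c',f.x.round(1),'med|res|',np.median(abs(f.fun)).round(2))
    S=reg&(W[...,2]>40)&(W[...,2]<90)&(W[...,0]>420)&(W[...,0]<620)&(abs(W[...,1]-20)<130)
    k,lab,st,cen=cv2.connectedComponentsWithStats(S.astype(np.uint8))
    for i in range(1,k):
      if st[i,4]>12:
        Q=W[lab==i]; print(' saddle?',st[i,4],cen[i].round(),'mean',np.mean(Q,0).round(1),'lo',Q.min(0).round(),'hi',Q.max(0).round())
    B=reg&(W[...,2]>5)&(W[...,2]<20)&(im.min(-1)>150)
    Q=W[B&(W[...,0]<660)][:,:2].astype(np.float32)
    print(' base strip',cv2.minAreaRect(Q))
    for nm,M in(('red',(r>150)&(g<90)&(b<110)&(W[...,2]>85)&(W[...,2]<110)&reg&(W[...,0]<850)),('knob',(im.max(-1)<60)&(W[...,2]>80)&(W[...,2]<120)&reg&(W[...,0]<720))):
      if M.any(): print(' ',nm,M.sum(),W[M].mean(0).round(1),np.argwhere(M).mean(0).round(1))
    R=(W[...,2]>178)&(W[...,2]<202)&reg&(W[...,0]<830)
    Q=W[R][:,:2]; f=least_squares(lambda c:np.hypot(*(Q-c).T)-149,[830,55],loss='soft_l1',f_scale=2); print('  rail c',f.x.round(1),R.sum())
    for nm,bx in(('roller',(540,640,250,320)),('mill',(400,500,270,350))):
      T=(W[...,0]>bx[0])&(W[...,0]<bx[1])&(W[...,1]>bx[2])&(W[...,1]<bx[3])
      T&=(W[...,2]>(103 if nm=='roller' else 130)); print('  ',nm,T.sum(),W[T].mean(0).round(1),W[T].min(0).round(),W[T].max(0).round())
if __name__=='__main__':
  import sys; run(sys.argv[1])
E
python3 fit.py 0
```

```text
scene lid z 92.53246870146458 c [810.1  60.2] med|res| 2.47
 saddle? 101 [308. 158.] mean [511.6 120.   60.6] lo [480. 111.  40.] hi [546. 131.  78.]
 saddle? 100 [292. 173.] mean [505.3  36.3  61.8] lo [473.  28.  40.] hi [540.  47.  79.]
 base strip ((565.8887939453125, 76.53437805175781), (150.7203826904297, 194.12393188476562), 86.88401794433594)
  red 18 [726.9  37.5  95.4] [197.6 355.3]
  knob 67 [691.  -24.9 108.3] [203.1 333.8]
  rail c [811.3  54.4] 735
   roller 73 [583. 296. 109.] [565. 279. 103.] [601. 316. 114.]
   mill 108 [448.1 318.8 142.6] [420. 304. 130.] [466. 344. 157.]
top lid z 93.21488381536795 c [810.4  58.3] med|res| 0.95
 saddle? 86 [206. 240.] mean [516.3 122.8  64. ] lo [484. 116.  43.] hi [547. 131.  80.]
 saddle? 88 [232. 242.] mean [508.7  38.9  64.6] lo [478.  31.  45.] hi [541.  47.  79.]
 base strip ((567.4244384765625, 77.51606750488281), (152.3369598388672, 192.1143341064453), 86.07461547851562)
  red 23 [728.3  36.9  96.1] [172.3 232.7]
  knob 29 [685.5 -21.3 112.4] [184.9 250.3]
  rail c [811.7  58.4] 701
   roller 101 [584.  297.4 110.2] [567. 282. 104.] [599. 314. 116.]
   mill 144 [444.9 323.9 144.1] [420. 308. 131.] [468. 349. 158.]
```

```bash
python3 - <<'E'
from h import *
s=bot.observe(); print(s)
E
```

```text
{'time_s': 1.4, 'joints': array([-1.31353589e+00,  4.93599577e-01,  1.34550958e+00,  2.26729987e-05,
        1.30245272e+00, -9.54971902e-02]), 'joint_vel': array([ 6.43159267e-04,  9.55881516e-05,  3.04486941e-04, -3.57026101e-04,
       -8.14817971e-04,  1.54348085e-04]), 'effort': array([-8.33785180e-05, -8.82020545e+01, -3.84262955e+01, -1.81681380e-04,
        7.59016639e-04, -1.01803494e-04]), 'position': array([ 215.94408105, -586.52256545,  231.27397844]), 'ee_rot': array([[ 9.38425635e-01,  3.45481297e-01,  2.89721971e-05],
       [ 3.45481297e-01, -9.38425635e-01, -2.41996863e-05],
       [ 1.88277134e-05,  3.27189582e-05, -9.99999999e-01]]), 'force': array([-0.11699264,  0.14660621, -0.62569904]), 'torque': array([-0.04961473, -0.05409644,  0.0056817 ]), 'finger_force': 0.0, 'width': 1.001463446493464}
```

Call:
move_arm:
  increments:
    - [[0, 0, -50], [0, 0, 0]]
    - [[50, -60, -100], [0, 0, 0]]
    - [[80, -100, -149], [0, 0, -10]]
    - [[110, -135, -149], [0, 0, -15]]
    - [[140, -170, -149], [0, 10, -15]]
    - [[170, -210, -149], [0, 20, -15]]

```text
time_s: 2.0
position: [290.8, -371.9, 377.7]
ee_rot: [[0.773, 0.575, 0.267], [0.56, -0.817, 0.137], [0.297, 0.044, -0.954]]
force: [-1.4, 0.1, -1.2]
width: 0.996
finger_force: 0.0
```

```bash
cat > st.py <<'E'
from h import *
import json
s=bot.observe(); np.set_printoptions(suppress=True,precision=4)
with open('st.jsonl','a') as f: f.write(json.dumps({k:np.array(v).tolist() for k,v in s.items()})+'\n')
print('t',s['time_s'],'q',s['joints'],'p',s['position'].round(1),'F',s['force'].round(1),'w',round(s['width'],3),'ff',s['finger_force']); print(s['ee_rot'].round(3))
E
python3 st.py
```

```text
t 2.0 q [-1.251   0.1459  1.5083  0.3014  1.5374 -0.318 ] p [ 290.8 -371.9  377.7] F [-1.4  0.1 -1.2] w 0.996 ff 0.0
[[ 0.773  0.575  0.267]
 [ 0.56  -0.817  0.137]
 [ 0.297  0.044 -0.954]]
```

Call:
move_arm:
  increments:
    - [[35, -45, 0], [0, 0, 0]]
    - [[70, -90, 0], [0, 0, 0]]
    - [[105, -135, 0], [10, 0, 0]]
    - [[140, -180, 0], [20, 0, 0]]

```text
time_s: 2.4
position: [292.8, -173.8, 406.9]
ee_rot: [[0.777, 0.625, 0.078], [0.558, -0.741, 0.374], [0.292, -0.247, -0.924]]
force: [0.9, -0.6, -0.9]
width: 1.002
finger_force: 0.0
```

```bash
python3 st.py
```

```text
t 2.4 q [-0.9923  0.0305  1.5887  0.2807  1.7986 -0.0579] p [ 292.8 -173.8  406.9] F [ 0.9 -0.6 -0.9] w 1.002 ff 0.0
[[ 0.777  0.625  0.078]
 [ 0.558 -0.741  0.374]
 [ 0.292 -0.247 -0.924]]
```

```bash
cat > kin.py <<'E'
from h import *
from scipy.spatial.transform import Rotation as Ro
from scipy.optimize import least_squares
import json,itertools,os
def e(ax,a): return Ro.from_euler(ax,a).as_matrix()
def fk(q,P,s=(1,1),R0=np.eye(3)):
    h,a1,a2,b2,c2,a3,c3,d=P
    R=e('z',q[0]); p=R@[a1,0,h]; R=R@e('y',q[1]); p=p+R@[c2,b2,a2]
    R=R@e('y',q[2]); p=p+R@[c3,0,a3]; R=R@e('z',s[0]*q[3])@e('y',q[4])@e('z',s[1]*q[5])
    return p+R@[0,0,d],R@R0
D=[]
for l in open('st.jsonl'): 
    d=json.loads(l); D.append((np.array(d['joints']),np.array(d['position']),np.array(d['ee_rot'])))
D.insert(0,(np.array([-1.31353589,.493599577,1.34550958,0,1.30245272,-.0954971902]),np.array([215.944,-586.5226,231.274]),np.array([[.938426,.345481,0],[.345481,-.938426,0],[0,0,-1]])))
def fit():
    best=None
    for s in itertools.product((1,-1),(1,-1)):
        Rs=[Rm.T@0+fk(q,[0]*8,s)[1].T@Rm for q,p,Rm in D]; M=sum(Rs); U,_,V=np.linalg.svd(M); R0=U@V
        er=max(np.abs(r-R0).max() for r in Rs)
        if best is None or er<best[0]: best=(er,s,R0)
    er,s,R0=best
    x0=np.array([300,0,400,60,0,400,0,250.]); w=np.array([1,10,1,1,10,1,10,1])
    f=least_squares(lambda x:np.r_[np.concatenate([fk(q,x,s)[0]-p for q,p,_ in D]),(x-x0)/w*1e-3],x0)
    return f.x,s,R0,er,np.abs(f.fun[:-8]).max()
P,S,R0,er,pr=fit()
LO=np.array([-2.91,-.82,.22,-1.22,.12,-3.08]);HI=np.array([2.91,2.16,2.67,4.37,2.79,3.08])
def ik(p,R,q0=None):
    best=None
    rng=np.random.default_rng(0)
    seeds=[q0] if q0 is not None else [np.array([np.arctan2(p[1],p[0])-.1,.4,1.4,j4,1.2,j6]) for j4 in(-1,0,1,2,3.14,4) for j6 in(-2,-1,0,1,2)]
    out=[]
    for q in seeds:
        def F(q):
            a,b=fk(q,P,S,R0); return np.r_[(a-p)/100,Ro.from_matrix(b.T@R).as_rotvec()]
        f=least_squares(F,np.clip(q,LO+.02,HI-.02),bounds=(LO,HI))
        if f.cost<1e-4 and not any(np.allclose(f.x,o,atol=.02) for o in out): out.append(f.x)
    return out
if __name__=='__main__':
    np.set_printoptions(suppress=True,precision=3); print(P,S,er,pr,'\n',R0)
E
python3 kin.py
```

```text
Traceback (most recent call last):
  File "kin.py", line 25, in <module>
    P,S,R0,er,pr=fit()
                 ~~~^^
  File "kin.py", line 18, in fit
    Rs=[Rm.T@0+fk(q,[0]*8,s)[1].T@Rm for q,p,Rm in D]; M=sum(Rs); U,_,V=np.linalg.svd(M); R0=U@V
        ~~~~^~
ValueError: matmul: Input operand 1 does not have enough dimensions (has 0, gufunc core with signature (n?,k),(k,m?)->(n?,m?) requires 1)
```

```bash
sed -i 's/Rm.T@0+//' kin.py; cat > plan.py <<'E'
from kin import *
np.set_printoptions(suppress=True,precision=2)
print(P,S,er,pr); print(R0)
def tool(phi,lean,flip):  # pointing horizontally phi, lean from vertical
    z=np.array([np.sin(lean)*np.cos(phi),np.sin(lean)*np.sin(phi),-np.cos(lean)])
    y=np.array([-np.sin(phi),np.cos(phi),0])*flip
    return np.c_[np.cross(y,z),y,z]
def show(n,g,R):
    p=np.array(g)+19*R[:,2]
    for q in ik(p,R): print(n,q,'marg',np.min(np.r_[q-LO,HI-q]).round(2))
if __name__=='__main__':
    al=np.radians(60); psi=-.077+np.pi/2
    for deg in (-20,0,30,60,90):
        for fl in(1,-1): show(f'pick {deg} {fl}',[583.5,296.5,60],tool(np.radians(deg),al,fl))
    for d in(0,np.pi):
        for fl in(1,-1): show(f'place {d:.0f} {fl}',[511.5,81,75],tool(psi+d,np.pi/2-al,fl))
E
python3 plan.py
```

```text
[256.49  -0.06 596.7   59.6   -0.03 384.49 117.7  335.29] (1, 1) 2.0424260880215494e-05 0.003843433768452087
[[-0. -1.  0.]
 [ 1. -0.  0.]
 [-0.  0.  1.]]
pick 0 1 [0.62 0.92 2.05 3.84 0.91 1.45] marg 0.53
pick 0 -1 [ 0.62  0.92  2.05  3.84  0.91 -1.7 ] marg 0.53
pick 30 1 [0.27 0.95 2.17 2.89 1.02 1.58] marg 0.5
pick 30 -1 [ 0.27  0.95  2.17  2.89  1.02 -1.56] marg 0.5
pick 60 1 [-0.    0.92  1.99  1.96  0.95  1.82] marg 0.68
pick 60 -1 [-0.    0.92  1.99  1.96  0.95 -1.33] marg 0.68
pick 90 1 [-0.06  0.94  1.66  1.23  1.16  2.17] marg 0.91
pick 90 -1 [-0.06  0.94  1.66  1.23  1.16 -0.97] marg 1.01
place 0 1 [-0.27  0.66  1.84  0.69  0.88  2.44] marg 0.64
place 0 -1 [-0.27  0.66  1.84  0.69  0.88 -0.71] marg 0.76
place 3 1 [ 0.32  0.71  1.66 -0.56  1.06  0.75] marg 0.66
place 3 -1 [ 0.32  0.71  1.66 -0.56  1.06 -2.39] marg 0.66
```

```bash
cat >> plan.py <<'E'
def inc(p,R,p0=None,Rb=None):
    s=bot.observe(); p0=s['position'] if p0 is None else p0; Rb=s['ee_rot'] if Rb is None else Rb
    print('  inc',(Rb.T@(p-p0)).round(1).tolist(),np.degrees(Ro.from_matrix(Rb.T@R).as_rotvec()).round(2).tolist())
E
cat > s1.py <<'E'
from plan import *
R=tool(np.radians(65),np.radians(60),-1); g=np.array([583.5,296.5,55.])
pg=g+16*R[:,2]; pre=pg-130*R[:,2]; A=pre+[0,0,90]
for n,p in(('A',A),('pre',pre),('g',pg)):
    print(n,p.round(),ik(p,R)[:1]); inc(p,R)
print('then from A: pre,grasp,lift'); inc(pre,R,A,R); inc(pg,R,A,R); inc(pg+[0,0,150],R,A,R)
E
python3 s1.py
```

```text
[256.49  -0.06 596.7   59.6   -0.03 384.49 117.7  335.29] (1, 1) 2.0424260880215494e-05 0.003843433768452087
[[-0. -1.  0.]
 [ 1. -0.  0.]
 [-0.  0.  1.]]
A [542. 207. 202.] [array([-0.27,  0.57,  2.03,  1.41,  1.05, -0.94])]
  inc [346.2, -75.8, 351.3] [4.57, 38.49, -28.65]
pre [542. 207. 112.] [array([-0.27,  0.78,  2.07,  1.56,  1.03, -1.23])]
  inc [320.0, -53.6, 434.5] [4.57, 38.49, -28.65]
g [589. 309.  47.] [array([-0.03,  0.92,  1.95,  1.81,  0.96, -1.27])]
  inc [394.9, -83.3, 536.5] [4.57, 38.49, -28.65]
then from A: pre,grasp,lift
  inc [-77.9, 0.0, 45.0] [0.0, 0.0, 0.0]
  inc [-77.9, -0.0, 175.0] [0.0, 0.0, 0.0]
  inc [52.0, -0.0, 100.0] [0.0, 0.0, 0.0]
```

Call:
move_arm:
  increments:
    - [[35, -8, 35], [0, 4, -3]]
    - [[69, -15, 70], [1, 8, -6]]
    - [[104, -23, 105], [1, 12, -9]]
    - [[138, -30, 140], [2, 15, -11]]
    - [[173, -38, 176], [2, 19, -14]]
    - [[208, -45, 211], [3, 23, -17]]
    - [[242, -53, 246], [3, 27, -20]]
    - [[277, -61, 281], [4, 31, -23]]
    - [[312, -68, 316], [4, 35, -26]]
    - [[346, -76, 351], [4.5, 38.5, -28.6]]
    - [[346, -76, 351], [4.5, 38.5, -28.6]]
    - [[346, -76, 351], [4.5, 38.5, -28.6]]
  hand: 62

```text
time_s: 3.6
position: [542.7, 205.2, 200.1]
ee_rot: [[0.211, 0.906, 0.366], [0.454, -0.423, 0.784], [0.866, 0.0, -0.501]]
force: [-1.0, -0.0, -0.1]
width: 0.723
finger_force: 0.0
```

```bash
python3 st.py; python3 s1.py | tail -12; python3 - <<'E'
from h import *
im,d=vision.camera('scene'); np.savez('scene1.npz',im=im,d=d); W=cloud('scene',d)
T=(W[...,0]>540)&(W[...,0]<640)&(W[...,1]>265)&(W[...,1]<330)&(W[...,2]>20)
print(T.sum(),W[T].mean(0),np.nanmedian(W[T],0),W[T].min(0),W[T].max(0))
save('c3',cv2.resize(im[80:260,270:430],None,fx=3.3,fy=3.3,interpolation=2))
E
```

```text
t 3.6 q [-0.2779  0.5723  2.0295  1.4088  1.0473 -0.9454] p [542.7 205.2 200.1] F [-1.  -0.  -0.1] w 0.723 ff 0.0
[[ 0.211  0.906  0.366]
 [ 0.454 -0.423  0.784]
 [ 0.866  0.    -0.501]]
 [ 1. -0.  0.]
 [-0.  0.  1.]]
A [542. 207. 202.] [array([-0.27,  0.57,  2.03,  1.41,  1.05, -0.94])]
  inc [2.3, -1.6, 0.1] [0.03, 0.04, 0.01]
pre [542. 207. 112.] [array([-0.27,  0.78,  2.07,  1.56,  1.03, -1.23])]
  inc [-75.6, -1.7, 45.2] [0.03, 0.04, 0.01]
g [589. 309.  47.] [array([-0.03,  0.92,  1.95,  1.81,  0.96, -1.27])]
  inc [-75.5, -1.7, 175.2] [0.03, 0.04, 0.01]
then from A: pre,grasp,lift
  inc [-77.9, 0.0, 45.0] [0.0, 0.0, 0.0]
  inc [-77.9, -0.0, 175.0] [0.0, 0.0, 0.0]
  inc [52.0, -0.0, 100.0] [0.0, 0.0, 0.0]
283 [586.47687989 288.0956337   74.79219941] [587.37012362 285.50209781  78.44849198] [565.1395225  276.63257038  20.14519361] [602.03160913 313.4539551  113.98470861]
```

View pics/c3.png

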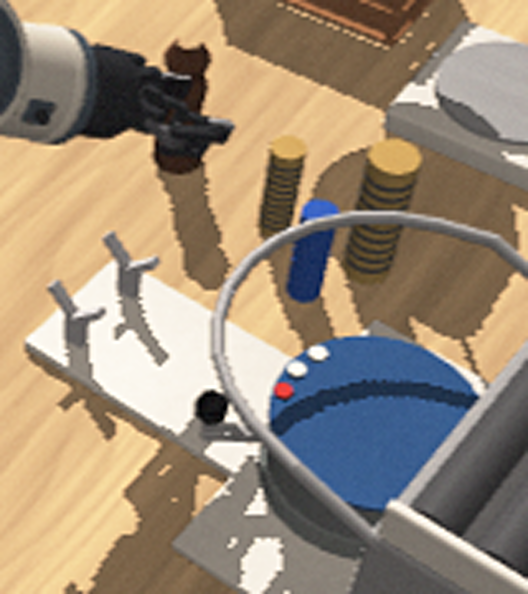

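The crop shows the gripper at (200,125) and the small brass roller at (285,185), with the blue and the large ones behind it. The approach is clear.

Call:
move_arm:
  increments:
    - [[-38, -1, 25], [0, 0, 0]]
    - [[-75, -1.5, 50], [0, 0, 0]]
    - [[-75.5, -1.7, 90], [0, 0, 0]]
    - [[-75.5, -1.7, 120], [0, 0, 0]]
    - [[-75.5, -1.7, 145], [0, 0, 0]]
    - [[-75.5, -1.7, 165], [0, 0, 0]]
    - [[-75.5, -1.7, 175], [0, 0, 0]]
    - [[-75.5, -1.7, 175], [0, 0, 0]]

```text
time_s: 4.45
position: [590.9, 307.9, 49.2]
ee_rot: [[0.208, 0.906, 0.37], [0.454, -0.424, 0.784], [0.866, 0.004, -0.499]]
force: [0.2, 0.8, -0.4]
width: 0.727
finger_force: 0.0
```

Call:
move_arm:
  increments:
    - [[0, 0, 0], [0, 0, 0]]
    - [[0, 0, 0], [0, 0, 0]]
    - [[0, 0, 0], [0, 0, 0]]
    - [[0, 0, 0], [0, 0, 0]]
    - [[0, 0, 0], [0, 0, 0]]
  hand: 25
  grip_force: 40

```text
time_s: 4.95
position: [590.6, 307.5, 49.2]
ee_rot: [[0.209, 0.905, 0.37], [0.453, -0.425, 0.784], [0.867, 0.004, -0.499]]
force: [-2.6, -2.5, 8.1]
width: 0.404
finger_force: 42.2
```

```bash
cat > s2.py <<'E'
from plan import *
Rg=np.array([[0.209,0.905,0.37],[0.453,-0.425,0.784],[0.867,0.004,-0.499]]);Rg=Ro.from_matrix(Rg).as_matrix()
pg=np.array([590.6,307.5,49.2]); c=Rg.T@(np.array([583.5,296.5,55.])-pg); print('c',c); c[1]=0
a=Rg.T@[0,0,1]; yaw=-.077; sy=np.array([-np.sin(yaw),np.cos(yaw),0])
R=tool(yaw+np.pi/2+np.pi,np.radians(30),1); print('axis',R@a,sy)
ax=R@a; R=Ro.align_vectors([sy,np.cross(sy,[0,0,1])],[ax,np.cross(ax,[0,0,1])])[0].as_matrix()@R
T=np.array([511.5,81,75.])-R@c
L=pg+[0,0,150]; Lr=Rg
M=np.array([560,180,215.]); 
if __name__=='__main__':
    H=T+[0,0,60]
    print('lift');inc(L,Rg)
    print('fromlift to mid/high/T'); inc(M,R,L,Rg); inc(H,R,L,Rg); inc(T,R,L,Rg)
    print('T',T,ik(T,R),ik(H,R)); print('now->H,T'); inc(H,R); inc(T,R)
E
python3 s2.py
```

```text
[256.59   0.   596.8   59.6    0.   384.4  117.9  335.29] (1, 1) 2.2977292215056376e-05 0.0032653361042491724
[[-0. -1.  0.]
 [ 1. -0.  0.]
 [-0.  0.  1.]]
c [ -1.44  -1.73 -14.14]
axis [ 0.08  1.   -0.  ] [0.08 1.   0.  ]
lift
  inc [130.0, 0.5, -74.8] [0.01, 0.01, -0.03]
fromlift to mid/high/T
  inc [-50.4, 26.5, -119.1] [6.28, -88.86, -22.39]
  inc [-188.7, 26.4, -173.0] [6.28, -88.86, -22.39]
  inc [-240.7, 26.2, -143.1] [6.28, -88.86, -22.39]
T [511.08  75.21  62.03] [array([ 0.33,  0.71,  1.66, -0.55,  1.07,  0.74])] [array([ 0.33,  0.62,  1.62, -0.52,  1.18,  0.67])]
now->H,T
  inc [-58.7, 27.0, -247.8] [6.27, -88.85, -22.42]
  inc [-110.7, 26.8, -217.9] [6.27, -88.85, -22.42]
```

Call:
move_arm:
  increments:
    - [[35, 0, -20], [0, 0, 0]]
    - [[70, 0, -40], [0, 0, 0]]
    - [[105, 0.5, -60], [0, 0, 0]]
    - [[130, 0.5, -75], [0, 0, 0]]
    - [[130, 0.5, -75], [0, 0, 0]]

```text
time_s: 5.45
position: [591.1, 307.5, 202.1]
ee_rot: [[0.206, 0.905, 0.372], [0.454, -0.425, 0.783], [0.867, 0.008, -0.498]]
force: [0.2, -0.1, -4.3]
width: 0.403
finger_force: 41.8
```

```bash
sed -i "s/^    print('now->H/    print('M');inc(M,R);print('now->H/" s2.py; python3 st.py; python3 s2.py|tail -4
```

```text
t 5.45 q [-0.0316  0.5975  1.92    1.5588  0.9182 -0.8401] p [591.1 307.5 202.1] F [ 0.2 -0.1 -4.3] w 0.403 ff 41.76395058631897
[[ 0.206  0.905  0.372]
 [ 0.454 -0.425  0.783]
 [ 0.867  0.008 -0.498]]
T [511.08  75.21  62.03] [array([ 0.33,  0.71,  1.66, -0.55,  1.07,  0.74])] [array([ 0.33,  0.62,  1.62, -0.52,  1.18,  0.67])]
now->H,T
  inc [-191.3, 25.7, -171.8] [6.53, -88.85, -22.33]
  inc [-243.3, 25.2, -141.9] [6.53, -88.85, -22.33]
```

Call:
move_arm:
  increments:
    - [[-9, 4, -20], [0.5, -8, -2]]
    - [[-17, 9, -40], [1, -16, -4]]
    - [[-25, 13, -60], [1.6, -24, -6]]
    - [[-34, 18, -80], [2.2, -32, -8]]
    - [[-42, 22, -100], [2.8, -40, -10]]
    - [[-50, 26, -119], [3.4, -48, -12]]
    - [[-75, 26, -129], [4, -56, -14]]
    - [[-100, 26, -139], [4.6, -64, -16]]
    - [[-125, 26, -148], [5.2, -72, -18]]
    - [[-150, 26, -157], [5.8, -80, -20]]
    - [[-175, 26, -166], [6.4, -87, -22]]
    - [[-191.5, 25.7, -172], [6.5, -88.85, -22.35]]
    - [[-191.5, 25.7, -172], [6.5, -88.85, -22.35]]
    - [[-191.5, 25.7, -172], [6.5, -88.85, -22.35]]

```text
time_s: 6.85
position: [509.6, 75.7, 117.8]
ee_rot: [[0.059, 0.997, -0.042], [0.866, -0.072, -0.495], [-0.497, -0.007, -0.868]]
force: [-0.9, -0.3, -3.9]
width: 0.406
finger_force: 41.4
```

```bash
python3 st.py; python3 s2.py|tail -2; python3 - <<'E'
from h import *
for n in('scene','top'):
    im,d=vision.camera(n); np.savez(n+'2.npz',im=im,d=d)
    o=[x for x in vision.outline_of(n,'roller')]
    W=cloud(n,d)
    for x in o: print(n,round(x['confidence'],2),np.array(x['bbox']).round(),np.nanmedian(W[x['mask']],0).round(1))
    c=im[110:230,270:400] if n=='scene' else im[180:280,170:280]
    globals()[n]=cv2.resize(c,(390,360),interpolation=2)
save('c4',np.hstack([scene,top]))
E
```

```text
t 6.85 q [ 0.329   0.6225  1.6254 -0.5166  1.1724  0.6713] p [509.6  75.7 117.8] F [-0.9 -0.3 -3.9] w 0.406 ff 41.37242674827576
[[ 0.059  0.997 -0.042]
 [ 0.866 -0.072 -0.495]
 [-0.497 -0.007 -0.868]]
  inc [-2.4, 1.5, -3.5] [-0.32, -0.12, 0.22]
  inc [27.4, 1.9, 48.6] [-0.32, -0.12, 0.22]
scene 0.88 [288. 140. 307. 162.] [510.4  52.2 140.6]
scene 0.78 [354. 141. 370. 171.] [656.2 222.4  55.1]
scene 0.72 [375. 121. 399. 166.] [694.5 282.8 105.7]
scene 0.6 [142. 238. 169. 278.] [ 392.2 -438.5  102.1]
top 0.78 [135. 171. 166. 197.] [685.4 287.9 139.6]
top 0.75 [163. 192. 185. 203.] [649.7 227.  100.5]
top 0.56 [203. 234. 235. 246.] [510.   65.6 143.6]
```

View pics/c4.png

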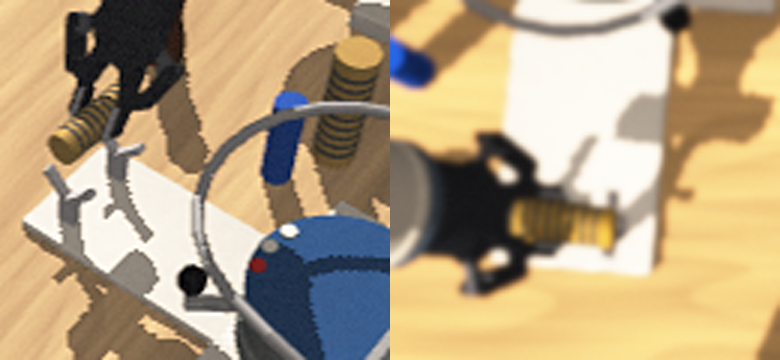

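The left crop shows the roller held level at (85,130). In the right crop it is over the saddles at (560,223).

```bash
python3 - <<'E'
from s2 import *
s=bot.observe(); p,Rm=s['position'],s['ee_rot']; print('pred centre',p+Rm@c,'axis',Rm@a)
for n,(u0,v0,u1,v1) in(('scene',(285,137,312,166)),('top',(200,230,238,250))):
    z=np.load(n+'2.npz'); W=cloud(n,z['d']); im=z['im'].astype(int)
    M=np.zeros(W.shape[:2],bool); M[v0:v1,u0:u1]=True
    M&=(W[...,2]>100)&(W[...,2]<165)&(im[...,0]>im[...,2]+35)&(W[...,1]<90)
    Q=W[M]; print(n,M.sum(),'min',Q.min(0),'max',Q.max(0))
    if n=='top': 
        print('x by y',[(y,Q[abs(Q[:,1]-y)<8].mean(0).round(1)) for y in(35,50,65,80) if (abs(Q[:,1]-y)<8).any()])
E
```

```text
[256.6   0.  596.8  59.6   0.  384.4 117.9 335.3] (1, 1) 2.553032346963467e-05 0.005537867082438197
[[-0. -1.  0.]
 [ 1. -0.  0.]
 [-0.  0.  1.]]
c [ -1.44  -1.73 -14.14]
axis [ 0.08  1.   -0.  ] [0.08 1.   0.  ]
pred centre [511.05  81.12 132.37] axis [0.08 1.   0.  ]
scene 198 min [478.1   21.64 107.97] max [539.11  89.63 164.21]
top 250 min [489.78  25.64 117.45] max [525.3   89.89 152.75]
x by y [(35, array([505.8,  34.6, 141.1])), (50, array([506.1,  50.4, 142.5])), (65, array([508.2,  65. , 143.5])), (80, array([510.3,  80.2, 143.6]))]
```

Call:
move_arm:
  increments:
    - [[12, 1, 21], [-0.3, -0.1, 0.2]]
    - [[20, 1.8, 35], [-0.3, -0.1, 0.2]]
    - [[23.5, 1.8, 41.9], [-0.3, -0.1, 0.2]]
    - [[23.5, 1.8, 41.9], [-0.3, -0.1, 0.2]]
    - [[23.5, 1.8, 41.9], [-0.3, -0.1, 0.2]]

```text
time_s: 7.55
position: [511.7, 74.8, 70.8]
ee_rot: [[0.064, 0.997, -0.035], [0.863, -0.073, -0.499], [-0.5, 0.002, -0.866]]
force: [-0.7, 0.7, -4.4]
width: 0.406
finger_force: 41.5
```

Call:
move_arm:
  increments:
    - [[0.5, 0, 0.9], [0, 0, 0]]
    - [[1, 0, 1.7], [0, 0, 0]]
    - [[1.5, 0, 2.6], [0, 0, 0]]
    - [[2, 0, 3.5], [0, 0, 0]]
    - [[2, 0, 3.5], [0, 0, 0]]

```text
time_s: 8.05
position: [511.7, 74.8, 66.7]
ee_rot: [[0.064, 0.997, -0.035], [0.863, -0.072, -0.499], [-0.501, 0.002, -0.866]]
force: [-0.8, -0.4, 2.8]
width: 0.406
finger_force: 41.8
```

```bash
python3 - <<'E'
from s2 import *
s=bot.observe(); p,Rm=s['position'],s['ee_rot']; print('pred centre',p+Rm@c,'axis',Rm@a,'F',s['force'],'T',s['torque'])
o=[]
for n,(u0,v0,u1,v1) in(('scene',(280,137,318,186)),('top',(200,225,242,255))):
    im,d=vision.camera(n); np.savez(n+'3.npz',im=im,d=d); W=cloud(n,d); I=im.astype(int)
    M=np.zeros(W.shape[:2],bool); M[v0:v1,u0:u1]=True
    M&=(W[...,2]>55)&(W[...,2]<125)&(I[...,0]>I[...,2]+35)&(W[...,1]<95)&(abs(W[...,0]-511)<22)
    Q=W[M]; print(n,M.sum(),'min',Q.min(0),'max',Q.max(0))
    for y in(30,42,54,66,78): 
        k=abs(Q[:,1]-y)<6
        if k.any(): print(y,Q[k].mean(0).round(1),'top',np.percentile(Q[k][:,2],92).round(1),'xr',np.percentile(Q[k][:,0],[3,97]).round(1))
    cr=im[125:200,270:340] if n=='scene' else im[205:275,185:255]
    o.append(cv2.resize(cr,(390,400),interpolation=2))
save('c5',np.hstack(o))
E
```

```text
[256.6   0.  596.8  59.6   0.  384.4 117.9 335.3] (1, 1) 2.553032346963467e-05 0.005537867082438197
[[-0. -1.  0.]
 [ 1. -0.  0.]
 [-0.  0.  1.]]
c [ -1.44  -1.73 -14.14]
axis [ 0.08  1.   -0.  ] [0.08 1.   0.  ]
pred centre [512.09  80.61  79.7 ] axis [ 0.08  1.   -0.  ] F [-0.81 -0.39  2.8 ] T [0.19 0.08 0.17]
scene 179 min [490.04  21.2   58.6 ] max [531.11  92.89 124.98]
30 [507.5  28.   81.8] top 93.9 xr [491.8 522.6]
42 [510.4  42.   89.2] top 94.5 xr [495.4 522.7]
54 [511.3  53.2  89.7] top 93.8 xr [493.8 524.8]
66 [514.1  65.   87.9] top 93.3 xr [494.8 527.1]
78 [516.2  76.   91.9] top 97.2 xr [504.4 523.7]
top 250 min [490.66  24.44  62.58] max [527.61  94.94 124.35]
30 [507.9  29.8  85.9] top 95.2 xr [490.8 522.1]
42 [506.8  42.4  90.5] top 94.9 xr [490.7 521.8]
54 [509.2  54.2  90.7] top 96.9 xr [493.6 524.8]
66 [509.4  66.1  90.6] top 94.4 xr [493.5 524.6]
78 [511.3  78.   91.1] top 95.0 xr [496.5 524.5]
```

View pics/c5.png

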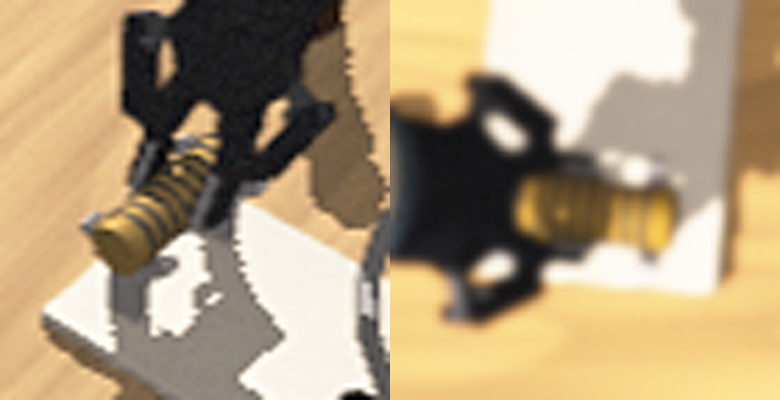

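The roller sits level between the saddle arms. Its top is at about 94.5 mm (seated would be 93), and contact is felt, so I release it.

Call:
move_arm:
  increments:
    - [[0.2, 0, 0.4], [0, 0, 0]]
    - [[0.2, 0, 0.4], [0, 0, 0]]
    - [[0.2, 0, 0.4], [0, 0, 0]]
    - [[0.2, 0, 0.4], [0, 0, 0]]
  hand: 62

```text
time_s: 8.55
position: [511.6, 74.8, 65.9]
ee_rot: [[0.064, 0.997, -0.035], [0.863, -0.073, -0.499], [-0.5, 0.002, -0.866]]
force: [-0.1, -0.8, -1.0]
width: 0.729
finger_force: 0.0
```

Call:
move_arm:
  increments:
    - [[0, 0, -20], [0, 0, 0]]
    - [[0, 0, -60], [0, 0, 0]]
    - [[0, 0, -105], [0, 0, 0]]
    - [[0, 0, -150], [0, 0, 0]]
    - [[0, 0, -150], [0, 0, 0]]

```text
time_s: 9.05
position: [519.1, 152.8, 200.4]
ee_rot: [[0.066, 0.997, -0.027], [0.865, -0.071, -0.496], [-0.497, 0.009, -0.868]]
force: [-0.3, 0.6, -0.8]
width: 0.728
finger_force: 0.0
```

```bash
python3 st.py; python3 - <<'E'
from h import *
for n in('scene','top'):
    im,d=vision.camera(n); np.savez(n+'4.npz',im=im,d=d); W=cloud(n,d); I=im.astype(int)
    M=(W[...,2]>55)&(W[...,2]<105)&(I[...,0]>I[...,2]+35)&(abs(W[...,1]-80)<75)&(abs(W[...,0]-511)<22)
    Q=W[M]; print(n,M.sum(),'min',Q.min(0).round(1),'max',Q.max(0).round(1))
    for y in(30,42,54,66,78,90,102,114,126): 
        k=abs(Q[:,1]-y)<6
        if k.any(): print(y,Q[k].mean(0).round(1),'top',np.percentile(Q[k][:,2],92).round(1),'xr',np.percentile(Q[k][:,0],[3,97]).round(1))
E
python3 fit.py 4 | grep -v -e mill -e roller
```

```text
t 9.05 q [ 0.4466  0.5602  1.452  -0.4565  1.4156  0.6575] p [519.1 152.8 200.4] F [-0.3  0.6 -0.8] w 0.728 ff 0.0
[[ 0.066  0.997 -0.027]
 [ 0.865 -0.071 -0.496]
 [-0.497  0.009 -0.868]]
scene 283 min [489.2  20.8  57.3] max [532.8 136.6  96.9]
30 [508.   28.   79.9] top 92.8 xr [490.6 522.8]
42 [510.3  41.8  88.7] top 92.7 xr [492.8 525.7]
54 [512.6  53.4  88.4] top 94.6 xr [495.  526.2]
66 [513.5  65.5  89.2] top 93.9 xr [497.5 526.1]
78 [513.5  77.6  88.3] top 92.6 xr [497.1 527.1]
90 [513.8  88.8  89.6] top 94.0 xr [497.5 527.8]
102 [516.6 102.6  88.1] top 93.7 xr [499.2 529.3]
114 [517.2 116.   88.3] top 92.3 xr [502.1 528.7]
126 [520.5 127.7  87. ] top 93.3 xr [503.8 531.3]
top 403 min [490.7  25.4  62.5] max [531.  132.5  97.9]
30 [508.6  30.2  84.7] top 93.3 xr [490.8 525.2]
42 [507.2  42.6  89.5] top 95.6 xr [490.8 523.9]
54 [508.9  54.4  90.6] top 95.7 xr [493.7 524.8]
66 [510.7  66.3  88.3] top 93.8 xr [493.6 528. ]
78 [510.   77.9  89.8] top 96.3 xr [493.5 527.7]
90 [512.3  90.3  89.1] top 94.2 xr [496.4 527.6]
102 [512.9 102.1  89.1] top 95.3 xr [496.3 530.8]
114 [512.  114.   89.3] top 95.1 xr [496.2 527.5]
126 [514.  125.9  88.7] top 94.8 xr [497.  530.4]
scene lid z 92.60049885104966 c [808.8  59. ] med|res| 2.21
 saddle? 32 [300. 155.] mean [495.   99.9  82.7] lo [480.  56.  69.] hi [508. 129.  90.]
 saddle? 305 [301. 166.] mean [519.1  65.9  76.2] lo [473.  21.  40.] hi [547. 137.  90.]
 base strip ((567.525146484375, 33.12873077392578), (235.5783233642578, 201.57272338867188), 85.00104522705078)
  knob 72 [686.4 -21.9 106.9] [202.1 333. ]
  rail c [811.3  54.3] 734
top lid z 93.27996664846795 c [810.4  59. ] med|res| 1.01
 saddle? 274 [219. 241.] mean [511.6  77.7  81.1] lo [478.  25.  54.] hi [547. 132.  90.]
 base strip ((563.6893310546875, 48.960906982421875), (189.8804931640625, 380.8155517578125), 0.34261196851730347)
  knob 33 [687.3 -21.  112. ] [184.3 250.2]
  rail c [811.7  58.3] 700
```

Roller seated, level and centred. Next I locate the knob and the red dot precisely.

```bash
cat > s3.py <<'E'
from plan import *
import sys
def knob(tag,zc=100.,c0=(690,-22)):
  out=[]
  for n in('scene','top'):
    z=np.load(f'{n}{tag}.npz'); W=cloud(n,z['d']); I=z['im'].astype(int)
    M=(I.max(-1)<75)&(np.hypot(W[...,0]-c0[0],W[...,1]-c0[1])<24)&(W[...,2]>zc-15)&(W[...,2]<zc+20)
    Q=W[M]; f=least_squares(lambda c:np.linalg.norm(Q-c,axis=1)-15,[*c0,zc],loss='soft_l1',f_scale=2)
    r=I; M2=(r[...,0]>100)&(r[...,0]>2*r[...,1])&(r[...,0]>2*r[...,2])&(W[...,2]>85)&(W[...,2]<110)&(W[...,0]<800)&(W[...,0]>680)&(abs(W[...,1])<120)
    print(n,M.sum(),'knob',f.x.round(1),'rms',np.std(f.fun).round(2),'red',M2.sum(),W[M2].mean(0).round(1)); out.append(f.x)
  return out
if __name__=='__main__':
  knob('4'); knob('0')
E
python3 s3.py; python3 - <<'E'
from h import *
c,R,t=cal('top')
z=np.load('top0.npz')
E
```

```text
[256.6   0.  596.8  59.6   0.  384.4 117.9 335.3] (1, 1) 2.625976095576191e-05 0.00596565847146735
[[-0. -1.  0.]
 [ 1. -0.  0.]
 [-0.  0.  1.]]
scene 71 knob [686.2 -19.3  99.2] rms 1.72 red 16 [727.9  37.3  94.6]
top 42 knob [690.7 -18.1  99.9] rms 1.99 red 14 [728.4  37.5  95.2]
scene 70 knob [686.7 -20.   99.4] rms 1.81 red 20 [727.6  36.5  95.5]
top 35 knob [687.8 -16.6 100.4] rms 2.27 red 16 [728.3  36.9  96.5]
```

```bash
cat > s4.py <<'E'
from plan import *
PIV=np.array([810.5,58.5]); LEAN=np.radians(40); ADV=14
def K(th,h,back=0,fl=1):
    R=tool(th+np.pi,LEAN,fl); k=np.r_[PIV+145*np.array([np.cos(th),np.sin(th)]),h]
    return k+(ADV-back)*R[:,2],R
def th_of(s):  # lever angle/height implied by tool pose
    k=s['position']-ADV*s['ee_rot'][:,2]; d=k[:2]-PIV; return np.arctan2(d[1],d[0]),np.hypot(*d),k[2]
if __name__=='__main__':
    for fl in(1,-1):
        for th in(-2.58,-2.8875,-3.0): 
            print(fl,th,ik(*K(th,100,0,fl)),ik(*K(th,100,130,fl))[:1])
    for fl in(1,-1): p,R=K(-2.58,100,130,fl); print(p.round(),R.round(2).tolist()); inc(p,R); inc(*K(-2.58,100,0,fl))
E
python3 s4.py
```

```text
[256.6   0.  596.8  59.6   0.  384.4 117.9 335.3] (1, 1) 2.625976095576191e-05 0.00596565847146735
[[-0. -1.  0.]
 [ 1. -0.  0.]
 [-0.  0.  1.]]
1 -2.58 [array([-0.36,  0.68,  1.78,  1.24,  0.57,  2.74])] [array([-0.5 ,  0.46,  1.85,  1.  ,  0.73,  2.91])]
1 -2.8875 [array([-0.19,  0.65,  1.93,  1.83,  0.29,  2.52])] [array([-0.28,  0.38,  2.04,  1.28,  0.35,  3.02])]
1 -3.0 [array([-0.11,  0.64,  1.95,  2.24,  0.21,  2.27])] [array([-0.16,  0.36,  2.06,  1.28,  0.2 , -3.08])]
-1 -2.58 [array([-0.36,  0.68,  1.78,  1.24,  0.57, -0.4 ])] [array([-0.5 ,  0.46,  1.85,  1.  ,  0.73, -0.23])]
-1 -2.8875 [array([-0.19,  0.65,  1.93,  1.83,  0.29, -0.62])] [array([-0.28,  0.38,  2.04,  1.28,  0.35, -0.12])]
-1 -3.0 [array([-0.11,  0.64,  1.95,  2.24,  0.21, -0.87])] [array([-0.17,  0.37,  2.06,  1.39,  0.2 , -0.05])]
[625. -58. 189.] [[-0.65, -0.53, 0.54], [-0.41, 0.85, 0.34], [-0.64, 0.0, -0.77]]
  inc [-169.6, 122.3, 106.9] [-72.4, -5.4, -103.6]
  inc [-76.9, 189.4, 168.7] [-72.4, -5.4, -103.6]
[625. -58. 189.] [[0.65, 0.53, 0.54], [0.41, -0.85, 0.34], [0.64, -0.0, -0.77]]
  inc [-169.6, 122.3, 106.9] [-4.8, 64.44, 56.76]
  inc [-76.9, 189.4, 168.7] [-4.8, 64.44, 56.76]
```

```bash
cat >> s4.py <<'E'
RC=tool(-2.72+np.pi,LEAN,-1)
def KC(th,h,back=0):
    k=np.r_[PIV+145*np.array([np.cos(th),np.sin(th)]),h]; return k+(ADV-back)*RC[:,2]
if __name__=='__main__':
    print('---RC'); print(RC)
    for th,h,b in((-2.58,100,130),(-2.58,100,0),(-2.8875,100,0),(-2.98,91,0),(-2.98,91,150)): print(th,b,KC(th,h,b),ik(KC(th,h,b),RC)[:1]); inc(KC(th,h,b),RC)
E
python3 s4.py | sed -n '/RC/,$p'
```

```text
---RC
[[ 0.7   0.41  0.59]
 [ 0.31 -0.91  0.26]
 [ 0.64 -0.   -0.77]]
-2.58 130 [619.74 -49.23 188.86] [array([-0.45,  0.43,  1.92,  1.09,  0.59, -0.18])]
  inc [-162.0, 116.7, 102.5] [-5.54, 62.65, 65.14]
-2.58 0 [695.98 -15.04  89.28] [array([-0.32,  0.67,  1.83,  1.39,  0.46, -0.41])]
  inc [-77.8, 190.0, 169.2] [-5.54, 62.65, 65.14]
-2.8875 0 [678.37  25.73  89.28] [array([-0.25,  0.65,  1.89,  1.53,  0.41, -0.51])]
  inc [-43.7, 169.5, 149.4] [-5.54, 62.65, 65.14]
-2.98 0 [675.6   38.85  80.28] [array([-0.23,  0.67,  1.9 ,  1.62,  0.4 , -0.58])]
  inc [-28.0, 165.8, 150.8] [-5.54, 62.65, 65.14]
-2.98 150 [587.62  -0.6  195.18] [array([-0.37,  0.37,  2.01,  1.16,  0.52, -0.2 ])]
  inc [-125.2, 81.2, 73.9] [-5.54, 62.65, 65.14]
```

Call:
move_arm:
  increments:
    - [[-15, 10, 9], [-0.5, 5.5, 5.7]]
    - [[-29, 21, 19], [-1, 11, 11.5]]
    - [[-44, 32, 28], [-1.5, 16.5, 17.2]]
    - [[-59, 42, 37], [-2, 22, 22.9]]
    - [[-73, 53, 47], [-2.5, 27.5, 28.6]]
    - [[-88, 64, 56], [-3, 33.5, 34.8]]
    - [[-103, 74, 65], [-3.5, 39, 40.6]]
    - [[-118, 85, 74], [-4, 45, 46.8]]
    - [[-133, 96, 84], [-4.6, 51, 53]]
    - [[-148, 107, 93], [-5, 57, 59.2]]
    - [[-162, 116.7, 102.5], [-5.54, 62.65, 65.14]]
    - [[-162, 116.7, 102.5], [-5.54, 62.65, 65.14]]
    - [[-162, 116.7, 102.5], [-5.54, 62.65, 65.14]]
  hand: 62

```text
time_s: 10.45
position: [617.5, -51.4, 186.0]
ee_rot: [[0.704, 0.404, 0.584], [0.309, -0.915, 0.261], [0.639, -0.004, -0.769]]
force: [-0.6, 0.8, -0.3]
width: 0.726
finger_force: 0.0
```

```bash
python3 st.py; python3 - <<'E'
from s4 import *
print('grasp');inc(KC(-2.58,100),RC)
from s3 import knob
for n in('scene','top'):
    im,d=vision.camera(n); np.savez(n+'5.npz',im=im,d=d)
    if n=='scene': save('c6',cv2.resize(im[130:260,270:430],None,fx=3.6,fy=3.6,interpolation=2))
knob('5')
E
```

```text
t 10.45 q [-0.4528  0.433   1.9197  1.0887  0.5861 -0.1759] p [617.5 -51.4 186. ] F [-0.6  0.8 -0.3] w 0.726 ff 0.0
[[ 0.704  0.404  0.584]
 [ 0.309 -0.915  0.261]
 [ 0.639 -0.004 -0.769]]
[256.6   0.  596.8  59.6   0.  384.4 117.9 335.3] (1, 1) 2.6806839066721126e-05 0.006048779609386656
[[-0. -1.  0.]
 [ 1. -0.  0.]
 [-0.  0.  1.]]
grasp
  inc [4.7, -1.1, 129.7] [0.03, 0.26, -0.38]
scene 71 knob [686.4 -19.6  99.9] rms 1.6 red 20 [727.3  37.1  94.7]
top 28 knob [689.1 -20.1 100. ] rms 2.28 red 16 [728.3  37.   96.4]
```

View pics/c6.png

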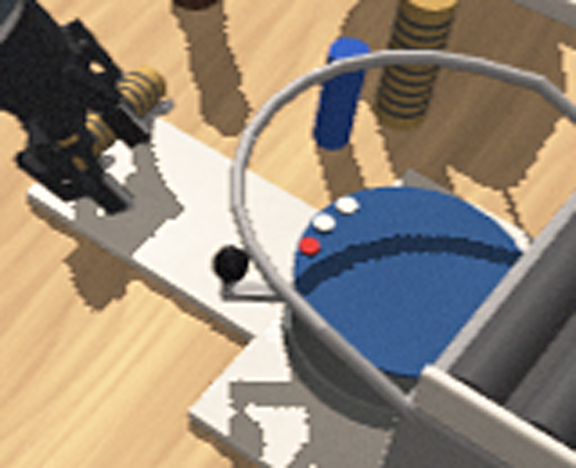

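The crop shows the open fingers at (130,160), pointing at the knob at (230,265) and clear of the rail.

Call:
move_arm:
  increments:
    - [[4.7, -1, 20], [0, 0.3, -0.4]]
    - [[4.7, -1, 55], [0, 0.3, -0.4]]
    - [[4.7, -1, 85], [0, 0.3, -0.4]]
    - [[4.7, -1, 110], [0, 0.3, -0.4]]
    - [[4.7, -1, 124], [0, 0.3, -0.4]]
    - [[4.7, -1, 129.7], [0, 0.3, -0.4]]
    - [[4.7, -1, 129.7], [0, 0.3, -0.4]]

```text
time_s: 11.25
position: [698.1, -12.4, 91.6]
ee_rot: [[0.694, 0.415, 0.588], [0.32, -0.91, 0.265], [0.645, 0.004, -0.764]]
force: [0.2, 0.6, -0.3]
width: 0.731
finger_force: 0.0
```

Call:
move_arm:
  increments:
    - [[0, 0, 0], [0, 0, 0]]
    - [[0, 0, 0], [0, 0, 0]]
    - [[0, 0, 0], [0, 0, 0]]
    - [[0, 0, 0], [0, 0, 0]]
  hand: 35
  grip_force: 20

```text
time_s: 11.65
position: [698.1, -13.7, 92.4]
ee_rot: [[0.694, 0.413, 0.59], [0.318, -0.911, 0.263], [0.646, 0.005, -0.764]]
force: [0.6, 0.3, -0.3]
width: 0.411
finger_force: 0.0
```

```bash
python3 st.py; python3 - <<'E'
from s4 import *
s=bot.observe(); print(th_of(s),s['finger_force'])
for th in(-2.78,-2.8875,-2.98): print(th);inc(KC(th,100),s['ee_rot'])
print('up',s['ee_rot'].T@[0,0,1])
E
```

```text
t 11.65 q [-0.3181  0.666   1.8264  1.3862  0.4579 -0.4095] p [698.1 -13.7  92.4] F [ 0.6  0.3 -0.3] w 0.411 ff 0.0
[[ 0.694  0.413  0.59 ]
 [ 0.318 -0.911  0.263]
 [ 0.646  0.005 -0.764]]
[256.6   0.  596.8  59.6   0.  384.4 117.9 335.3] (1, 1) 2.7232344261395323e-05 0.006116636378067142
[[-0. -1.  0.]
 [ 1. -0.  0.]
 [-0.  0.  1.]]
(np.float64(-2.5799277368746987), np.float64(142.54893624932564), np.float64(103.0806309540234)) 0.0
-2.78
  inc [-4.6, -28.6, 0.0] [0.0, 0.0, 0.0]
-2.8875
  inc [-3.1, -44.1, 1.1] [0.0, 0.0, 0.0]
-2.98
  inc [-0.9, -57.2, 3.0] [0.0, 0.0, 0.0]
up [ 0.65  0.   -0.76]
```

Call:
move_arm:
  increments:
    - [[-1, -4, 0], [0, 0, 0]]
    - [[-1.5, -8, 0], [0, 0, 0]]
    - [[-2.2, -12, 0], [0, 0, 0]]
    - [[-3, -16, 0], [0, 0, 0]]
    - [[-3.6, -20, 0], [0, 0, 0]]
    - [[-4.2, -24, 0], [0, 0, 0]]
    - [[-4.6, -28.6, 0], [0, 0, 0]]
    - [[-4.6, -28.6, 0], [0, 0, 0]]

```text
time_s: 12.45
position: [682.6, 11.9, 88.6]
ee_rot: [[0.694, 0.414, 0.589], [0.319, -0.91, 0.264], [0.645, 0.004, -0.764]]
force: [-0.1, 0.2, 0.5]
width: 0.408
finger_force: 0.1
```

```bash
cat > s5.py <<'E'
from s4 import *
from s3 import knob
import sys
s=bot.observe(); print('tool th',th_of(s),'F',s['force'],'tan F',s['force']@s['ee_rot'][:,1],s['finger_force'])
t=th_of(s)[0]; c0=PIV+145*np.array([np.cos(t),np.sin(t)])
n='scene'; im,d=vision.camera(n); W=cloud(n,d); I=im.astype(int)
# top of lever arm/knob: dark pts
M=(I.max(-1)<75)&(np.hypot(W[...,0]-c0[0],W[...,1]-c0[1])<24)&(W[...,2]>75)&(W[...,2]<120)
print('dark',M.sum(),np.nanmedian(W[M],0))
for th in(-2.83,-2.8875,-2.93,-2.98): print(th);inc(KC(th,100),s['ee_rot'])
E
python3 s5.py | tail -10
```

```text
tool th (np.float64(-2.7875561066269468), np.float64(145.10553825828848), np.float64(99.3347433458667)) F [-0.14  0.24  0.51] tan F -0.27135493456236115 0.06652889074757695
dark 38 [669.34   4.74 111.46]
-2.83
  inc [0.9, -6.3, -0.1] [0.0, 0.0, 0.0]
-2.8875
  inc [1.8, -14.6, 0.6] [0.0, 0.0, 0.0]
-2.93
  inc [2.8, -20.6, 1.4] [0.0, 0.0, 0.0]
-2.98
  inc [4.1, -27.7, 2.5] [0.0, 0.0, 0.0]
```

Call:
move_arm:
  increments:
    - [[0.3, -2, 0], [0, 0, 0]]
    - [[0.5, -3.5, 0], [0, 0, 0]]
    - [[0.7, -5, 0], [0, 0, 0]]
    - [[0.7, -5, 0], [0, 0, 0]]

```text
time_s: 12.9
position: [681.4, 16.1, 89.1]
ee_rot: [[0.694, 0.414, 0.589], [0.318, -0.91, 0.264], [0.645, 0.004, -0.764]]
force: [-0.3, -1.3, -0.8]
width: 0.411
finger_force: 0.4
```

Call:
move_arm:
  increments:
    - [[0.3, -2, 0], [0, 0, 0]]
    - [[0.4, -3.5, 0.2], [0, 0, 0]]
    - [[0.6, -5, 0.3], [0, 0, 0]]
    - [[0.6, -5, 0.3], [0, 0, 0]]

```text
time_s: 13.3
position: [679.9, 21.0, 89.3]
ee_rot: [[0.694, 0.414, 0.589], [0.319, -0.91, 0.264], [0.645, 0.004, -0.764]]
force: [-0.7, -0.4, -0.6]
width: 0.415
finger_force: 0.2
```

Call:
move_arm:
  increments:
    - [[0.3, -2, 0.1], [0, 0, 0]]
    - [[0.5, -3.5, 0.3], [0, 0, 0]]
    - [[0.7, -5, 0.4], [0, 0, 0]]
    - [[0.7, -5, 0.4], [0, 0, 0]]

```text
time_s: 13.7
position: [678.6, 25.9, 89.5]
ee_rot: [[0.694, 0.414, 0.589], [0.319, -0.91, 0.264], [0.645, 0.004, -0.764]]
force: [0.7, -0.0, 0.4]
width: 0.405
finger_force: 0.0
```

```bash
python3 s5.py | tail -10
```

```text
tool th (np.float64(-2.8883504948776983), np.float64(144.76404590461212), np.float64(100.18721618838524)) F [ 0.73 -0.04  0.45] tan F 0.3406961791260001 0.0
dark 12 [668.57  40.37 103.66]
-2.83
  inc [-1.3, 8.2, -0.8] [0.01, -0.0, -0.0]
-2.8875
  inc [-0.4, -0.1, -0.0] [0.01, -0.0, -0.0]
-2.93
  inc [0.5, -6.1, 0.7] [0.01, -0.0, -0.0]
-2.98
  inc [1.9, -13.2, 1.8] [0.01, -0.0, -0.0]
```

Call:
move_arm:
  increments:
    - [[0.2, -2, 0.2], [0, 0, 0]]
    - [[0.3, -3.5, 0.4], [0, 0, 0]]
    - [[0.4, -5, 0.6], [0, 0, 0]]
    - [[0.4, -5, 0.6], [0, 0, 0]]

```text
time_s: 14.15
position: [677.5, 29.8, 89.3]
ee_rot: [[0.694, 0.412, 0.59], [0.318, -0.911, 0.262], [0.645, 0.006, -0.764]]
force: [-0.9, -7.6, 1.9]
width: 0.413
finger_force: 2.8
```

```bash
python3 s5.py | tail -10;python3 - <<'E'
from h import *
o=[]
for n in('scene','top'):
    im,d=vision.camera(n); np.savez(n+'6.npz',im=im,d=d)
    cr=im[160:250,310:390] if n=='scene' else im[140:220,195:265]
    o.append(cv2.resize(cr,(390,420),interpolation=2))
save('c7',np.hstack(o))
E
```

```text
tool th (np.float64(-2.9161097788447767), np.float64(144.9117177871058), np.float64(100.04068999119504)) F [-0.86 -7.59  1.88] tan F 6.567470851494869 2.7973343431949615
dark 11 [668.88  45.17 102.29]
-2.83
  inc [-1.7, 12.2, -1.2] [-0.0, -0.0, 0.0]
-2.8875
  inc [-0.8, 4.0, -0.5] [-0.0, -0.0, 0.0]
-2.93
  inc [0.2, -2.1, 0.3] [-0.0, -0.0, 0.0]
-2.98
  inc [1.5, -9.1, 1.3] [-0.0, -0.0, 0.0]
```

View pics/c7.png

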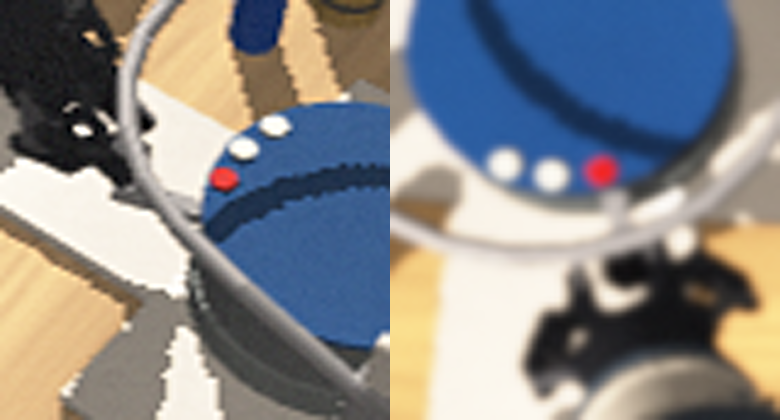

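Force has risen to about 7 N: the lever most likely dropped and met the notch wall. The red dot is at crop (602,172), with the lever arm just below it at (615,205). I'll back off, release and check.

Call:
move_arm:
  increments:
    - [[0, 2, 0], [0, 0, 0]]
    - [[0, 2.5, 0], [0, 0, 0]]
    - [[0, 2.5, 0], [0, 0, 0]]

```text
time_s: 14.6
position: [678.3, 28.3, 89.2]
ee_rot: [[0.694, 0.414, 0.589], [0.318, -0.91, 0.264], [0.646, 0.004, -0.764]]
force: [-0.3, -0.0, 0.4]
width: 0.411
finger_force: 0.0
```

Call:
move_arm:
  increments:
    - [[0, 0, 0], [0, 0, 0]]
    - [[0, 0, 0], [0, 0, 0]]
    - [[0, 0, 0], [0, 0, 0]]
    - [[0, 0, -25], [0, 0, 0]]
    - [[0, 0, -65], [0, 0, 0]]
    - [[0, 0, -110], [0, 0, 0]]
    - [[0, 0, -150], [0, 0, 0]]
    - [[0, 0, -150], [0, 0, 0]]
  hand: 62

```text
time_s: 15.4
position: [588.7, -12.5, 207.2]
ee_rot: [[0.692, 0.412, 0.592], [0.319, -0.911, 0.262], [0.647, 0.008, -0.762]]
force: [1.3, -0.1, 0.4]
width: 0.725
finger_force: 0.0
```

```bash
python3 st.py|head -1; python3 - <<'E'
from s4 import *
from s3 import knob
for n in('scene','top'):
    im,d=vision.camera(n); np.savez(n+'7.npz',im=im,d=d)
for k in knob('7',95.,(670,25)): d=k[:2]-PIV; print(np.arctan2(d[1],d[0]),np.hypot(*d))
E
```

```text
t 15.4 q [-0.3999  0.3543  1.9935  1.1126  0.5536 -0.1672] p [588.7 -12.5 207.2] F [ 1.3 -0.1  0.4] w 0.725 ff 0.0
[256.6   0.  596.8  59.6   0.  384.4 117.9 335.3] (1, 1) 2.7572748415658233e-05 0.006161083736827777
[[-0. -1.  0.]
 [ 1. -0.  0.]
 [-0.  0.  1.]]
scene 29 knob [672.3  21.8  94.1] rms 1.27 red 20 [727.5  36.7  95.2]
top 27 knob [667.1  22.2  90.7] rms 2.29 red 16 [728.5  37.1  95.6]
-2.882392345588661 143.01666078779553
-2.8935675963440244 147.92265488529873
```

```bash
python3 - <<'E'
from s4 import *
for tag,c0 in(('0',(688,-18.5)),('5',(688,-18.5)),('7',(670,22))):
  for n in('scene','top'):
    z=np.load(f'{n}{tag}.npz'); W=cloud(n,z['d']); I=z['im'].astype(int)
    M=(I.max(-1)<75)&(np.hypot(W[...,0]-c0[0],W[...,1]-c0[1])<20)&(W[...,2]>70)&(W[...,2]<125)
    Q=W[M]; f=least_squares(lambda h:np.linalg.norm(Q-[*c0,h[0]],axis=1)-15,[95.],loss='soft_l1')
    k=np.hypot(*(Q[:,:2]-c0).T)<7
    print(tag,n,M.sum(),'z',f.x.round(1),'top',np.percentile(Q[:,2],[50,90]).round(1),Q[k][:,2].mean().round(1))
    if tag=='7': globals()[n]=cv2.resize(z['im'][160:250,310:390] if n=='scene' else z['im'][140:220,195:265],(390,420),interpolation=2)
save('c8',np.hstack([scene,top]))
E
```

```text
[256.6   0.  596.8  59.6   0.  384.4 117.9 335.3] (1, 1) 2.7572748415658233e-05 0.006161083736827777
[[-0. -1.  0.]
 [ 1. -0.  0.]
 [-0.  0.  1.]]
0 scene 73 z [99.3] top [109.4 113.9] 109.1
0 top 35 z [100.1] top [112.1 116.6] 113.6
5 scene 71 z [99.7] top [109.7 113.9] 113.8
5 top 29 z [100.1] top [113.3 116.8] 114.8
7 scene 29 z [93.5] top [ 98.3 104.8] nan
7 top 27 z [90.9] top [104.2 106.3] 104.2<stdin>:8: RuntimeWarning: Mean of empty slice.
  ret = ret.dtype.type(ret / rcount)
```

View pics/c8.png

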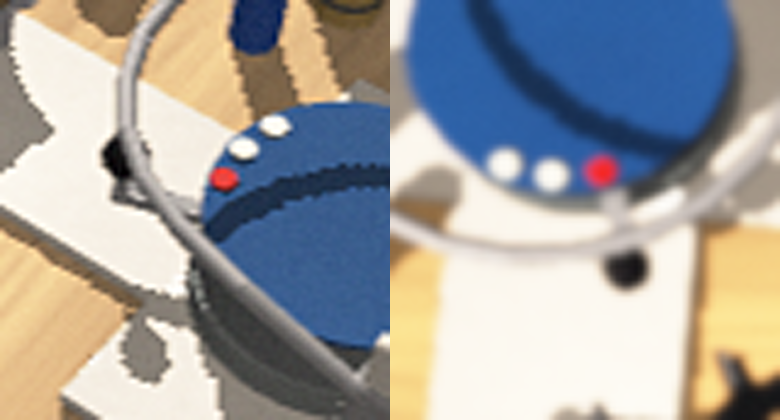

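The lever lines up with the red dot: the knob is at (628,268) and the dot at (602,172) in the right crop. The knob has dropped about 9 mm, so it is home. One last numeric check of the roller, then I hand in.

```bash
python3 - <<'E'
from h import *
z=np.load('scene7.npz');W=cloud('scene',z['d']);I=z['im'].astype(int)
M=(W[...,2]>55)&(W[...,2]<105)&(I[...,0]>I[...,2]+35)&(abs(W[...,1]-80)<75)&(abs(W[...,0]-511)<22)
Q=W[M];print(M.sum(),np.median(Q,0),Q[:,1].min(),Q[:,1].max(),np.percentile(Q[:,2],92))
print(ticket.finish_job())
E
```

```text
203 [514.82404575  79.26887097  87.66563838] 22.71965575238414 135.07328441869547 93.07431146975537
the job is handed in; nothing more can be done
None
```

I laid the roller level and centred in both saddles and released it. The gear lever dropped about 9 mm, so it is home in the red-dot notch, and I let it go; I handed the job in at about 15.5 s of the 51 s allowed, but no verdict came back.

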